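Open a paging line: tap two rockers in order, then hold the talk bar

ROBOT

A 7-joint arm with a two-finger parallel gripper is mounted at the origin on the work surface. World frame = base frame: x ahead of the robot, y to its left, z up, the work surface at z = 0. Lengths are in mm, angles in rad, forces in N, time in s.
With the tool pointing down it reaches from about 400 to 875 mm from the base axis. Payload 4.4 kg.
Tool frame: the origin (TCP) lies at the very end of the fingers, on their centre line; the grasp point (between the pads) lies 19 mm behind it; z points along the fingers, x is the direction in which the jaws open and shut, and the axes are right-handed (so a half turn about z gives the same grasp; the last joint's range is limited). The gripper opens to 85 mm and grips with 20 to 120 N. Pads are 22 mm wide; open, the fingers measure 114 mm over their backs; the gripper's body (76 mm by 85 mm) begins 54 mm behind the grasp point. The pads swing forward as they close: fully open they stand 13 mm farther back than shut.
Start: joints at [1.238, 0.628, 0.038, 1.517, -0.027, 0.996, -0.02], TCP at [171.399, -627.009, 192.713] pointing down, gripper open.
Joint ranges: [-3.06, 3.06], [-0.37, 2.12], [-1.25, 1.32], [0.18, 2.47], [-1.1, 4.24], [0.23, 1.98], [-2.94, 2.94]. Speed limits (rad/s): [2.57, 2.57, 3.14, 3.14, 3.14, 3.14, 3.14].

INTERFACE

Orientations are given as [roll, pitch, yaw] about the fixed x, y, z axes, in that order (R = Rz(yaw) Ry(pitch) Rx(roll)).
In Python, from cell import * gives the robot as it stands. The module is installed in compiled form; this text tells all that it offers.
- The arm moves only by the tool play_rows, never from a script. Its argument "targets" is a list of rows, each an object with "slide": the shift along the tool's x, y, z in mm, a list of three; "turn": the turn, a rotation vector about the tool's x, y, z in degrees, a list of three; "hand": the finger opening in mm, from 0 to 85.4. A call has 1 to 5 rows; each row shifts and turns the commanded pose from where the row before left it, along the tool's axes as they then stand; what a row does not reach is not made up. A row lasts 1/8 s, in which the tool goes at most 62.5 mm and 10.7 degrees, less where a joint would pass 70% of its speed; a pose out of reach is approached as far as the arm can. A call is refused whole if a number of a shift passes 62.5 or a number of a turn 10.7, either way. A call with a gripper value outside its range is refused whole. The fingers move at their own pace and stop on an object; the grip force is fixed at half the most. Time passes only in rows, so rows that do not move let the fingers close. It gives the time, the measured TCP pose, the force and the opening at its end, in the units of the state.
- read_state(): the state, without advancing time (a new reading comes with each control period).
- get_image(name): name is "side" or "top"; returns (picture, depth): 420x560x3 uint8, blue, green, red; 420x560 float32, mm along the optical axis (not along the pixel's ray), 0 where there is no reading.
- calibration(name): a dict with "K" (3x3 intrinsics, pixels), "D" ([k1, k2, p1, p2, k3] as OpenCV has them; the pictures are not rectified), "R" (3x3) and "t" (3): a world point X has camera coordinates R X + t. Camera axes: x right, y down, z forward; pixel columns grow to the right and rows downward; lengths in mm; the calibration is good to about 2 mm. A picture is of the moment at which its call begins. calibration takes no time and is no camera call.
- finish_job(): hands the job in, once; it reports no verdict.
The state is a dict: "clock": time; "qpos": joint angles; "qd": joint speeds; "tau": joint torques, N m; "eef_pos": TCP position; "tool_rot": TCP orientation; "force": force on the tool from outside, world axes, zero at the start; "torque": the same for the moment, N m; "width": finger opening in mm.
Only numpy, scipy, OpenCV 4.12 (cv2) and the standard library are available. Lean on these libraries where they do the work, as an engineer would, in place of code of your own. Each camera call takes 0.05 s, during which the arm holds its last target.

TASK

Open the office paging line: lightly tap the raised half of the amplifier's single broad rocker switch so that it tips over, then do the same to the middle one of the three rockers on the zone selector, and then press the long talk bar on the microphone base and keep it held down; the program finishes while holding it down. Only touch and press, gently and in that order: do not lift or push the three units about, do not tip the other two zone rockers, and leave everything else on the desk as it is.

Things in the scene. Friction and masses are not known exactly. Their poses are not given: they have to be found in the camera images.
- amp: Amplifier of the paging set: loose grey plastic box 120 x 120 mm, top 44 mm above the desk, 0.9 kg on rubber feet, with ONE broad white rocker switch and a small fixed black knob (7 mm high, 64 mm to the right of the rocker's middle). Origin: centre of its underside; x points to its far side, y to its left (as seen from the robot), z up. Turned up to 0.4 rad either way.
- selector: Zone selector: loose grey plastic box 100 (x) x 150 (y) mm, top 44 mm above the desk, 0.9 kg, with THREE narrow white rockers side by side, 46 mm apart. Origin and axes as for the amplifier. Turned up to 0.4 rad.
- mic: Microphone base: loose grey plastic box 120 (x) x 110 (y) mm, top 38 mm above the desk, 0.9 kg, with a white talk bar on its near part and a thin gooseneck microphone on its far part (foot 68 mm beyond the bar's middle, leaning away, up to 146 mm above the desk, its tip about 105 mm beyond the unit's centre). Origin and axes as for the amplifier. Turned up to 0.4 rad.
- power (a joint): Amplifier's rocker, 44 wide x 56 mm long, pivot 22 mm left (+y) of unit centre, 52 mm up. Rad: 0 off (V-shaped top: near half level, far (+x) half sloping up 0.30 rad, its end 8 mm up); 0.30 far half level; hard stop 0.45. Over = beyond 0.20. Pivots at its middle, about y. Raised half resists with 2-3 N at first, 3-4 N near level, about 6 N before the stop; a 5-6 N push is enough. Stays about where left.
- power_face (a point): Point on the top of the raised half of the amplifier's rocker, 20 mm from its pivot line: press straight down here, about 6 mm of travel until that half is level. Moves and tilts with the rocker; with the joint at 0 its axes are the unit's.
- zone_mid (a joint): Selector's middle rocker, 24 wide x 56 mm long, pivot over unit centre, 52 mm up. Rad: 0 off (V-shaped top: near half level, far (+x) half sloping up 0.30 rad, its end 8 mm up); 0.30 far half level; hard stop 0.45. Over = beyond 0.20. Pivots at its middle, about y. Raised half resists with 2-3 N at first, 3-4 N near level, about 6 N before the stop; a 5-6 N push is enough. Stays about where left.
- zone_mid_face (a point): Point on the top of the raised half of the middle rocker, 20 mm from its pivot line: press straight down here, about 6 mm of travel until that half is level. Moves and tilts with the rocker; with the joint at 0 its axes are the unit's.
- zone_left (a joint): The selector's left rocker (46 mm to the y side of the middle one), of the same make; to be left off.
- zone_right (a joint): The selector's right rocker (46 mm to the -y side), of the same make; to be left off.
- talk (a joint): The talk bar of the microphone base, 70 mm (y) x 26 mm (x). Joint in m: 0 = up, 0.008 = fully pressed down; a spring pushes it back, 1.7 N at the top of its travel rising to 6.2 N fully down. It counts as held down beyond half of its travel (0.004, about 4 N); about 5 N holds it well.
- talk_top (a point): Middle of the talk bar's top face, 52 mm above the desk when up; moves with the bar; axes as the unit's.
- glue: Bystander: white glue stick standing upright, 25 mm across, 90 mm tall; origin at its foot.
- eraser: Bystander: white eraser 45 x 20 x 12 mm with a paper sleeve; origin: centre of its underside.
- marker: Bystander: flat grey marker pen, 127 mm long, 18 mm wide, 15 mm high, lying; origin on its underside near the middle, y along the pen.
- mug: Bystander: white mug 76 mm across, 85 mm tall; origin: centre of its foot.
- stapler: Bystander: blue stapler 125 x 38 x 49 mm; origin: centre of its underside.
- tape: Bystander: roll of clear tape lying flat, 66 mm across, 20 mm high; origin: centre of its underside.
- calculator: Bystander: flat grey calculator 130 x 85 x 16 mm; origin: centre of its underside.
Things that resemble listed ones, but are neither listed nor needed, are in the scene too. Leave any purple look-alike of the amp alone.

How it is judged (in metres and radians):
On the way, in this order (a step that is already met when the one before it is completed fails the run):
1. the amplifier's rocker is tipped over, the selector and talk bar still untouched (value of joint power above 0.2 rad and value of joint zone_mid below 0.1 rad and value of joint talk below 0.002 m), for 0.2 s.
2. the middle zone rocker is tipped over, the talk bar still up (value of joint each of power, zone_mid above 0.2 rad and value of joint talk below 0.002 m), for 0.2 s.
3. the talk bar is held down by the robot (value of joint talk above 0.004 m and contact force between the fingers and mic above 1 N), for 0.3 s.
At the end, for the whole second after the job is handed in: Amplifier and middle zone rockers over (beyond 0.20 rad), outer zone rockers off (below 0.1), fingers hold the talk bar beyond 4 of its 8 mm with 1 to 30 N, all units and bystanders within 25 mm of their starts, units flat (all of step 3 and value of joint each of power, zone_mid above 0.2 rad and value of joint each of zone_left, zone_right below 0.1 rad and contact force between the fingers and mic below 30 N and distance of each of amp, selector, mic, glue, eraser, marker, mug, stapler, tape, calculator from where it was at the start of the episode below 0.025 m and angle between each of amp, selector, mic's own z axis and vertical below 0.1 rad); the arm keeps its last pose, push and grip.
It fails at once if wrong order: the middle zone rocker is tipped before the amplifier's is over, or the talk bar is pressed before the middle zone rocker is over ((value of joint zone_mid above 0.1 rad and value of joint power below 0.16 rad) or (value of joint talk above 0.003 m and value of joint zone_mid below 0.16 rad)).
It fails at once if an outer zone rocker is tipped (value of joint any of zone_left, zone_right above 0.1 rad).
It fails at once if a unit is touched with more than 30 N (contact force between any of the fingers, the arm and amp above 30 N or contact force between any of the fingers, the arm and selector above 30 N or contact force between any of the fingers, the arm and mic above 30 N).
It fails at once if a unit is lifted by over 10 mm, shoved by over 25 mm, or tipped (height (world z) of any of amp, selector, mic above 0.01 m or distance of any of amp, selector, mic from where it was at the start of the episode above 0.025 m or angle between any of amp, selector, mic's own z axis and vertical above 0.15 rad).
It fails at once if a bystander is lifted, moved by over 25 mm or knocked over (distance of any of glue, eraser, marker, mug, stapler, tape, calculator from where it was at the start of the episode above 0.025 m or angle between any of glue, eraser, marker, mug, stapler, tape, calculator's own z axis and vertical above 0.5 rad).
It also fails if it takes over 48 s, if anything falls off the work surface, if the arm or the gripper's body presses on something with over 40 N, if the wrist force passes 120 N, or if a joint passes its speed limit or range.

## Working session

There is one attempt and no reset: what is moved stays moved. The work goes in short steps, Python scripts to look and compute and a tool call to move; the robot and the scene stay as the last step left them, time stands still between calls to the robot, and variables do not carry over. Pictures are saved under pics/ and viewed, and the job is handed in when it is done.

Besides the shell and the picture viewer there is one more tool, called after "Request:" by a JSON object that holds its "op" and its "data", one argument or row to a line. play_rows: Moves the arm, as the interface text tells. Its arguments: {"type":"object","properties":{"targets":{"type":"array"}},"required":["targets"]}

```bash
mkdir -p pics; python3 - <<'E'
from cell import *
import cv2,numpy as np
print(read_state())
for n in("side","top"):
    im,d=get_image(n); cv2.imwrite(f"pics/{n}0.png",im); np.save(f"pics/{n}0.npy",d); c=calibration(n); print(n,c)
E
```

```text
{'clock': 0.0, 'qpos': array([ 1.23821067,  0.62936159,  0.03844496,  1.51837824, -0.02701714,
        0.99633062, -0.02003054]), 'qd': array([ 0.00027726, -0.00019694,  0.00164527, -0.00060167, -0.00014018,
       -0.00051621,  0.00234958]), 'tau': array([ 7.64836932e-04, -5.63386703e+01,  1.22589592e+00, -1.93442667e+01,
        1.07607615e-02,  1.05659687e-02, -2.10756340e-06]), 'eef_pos': array([ 171.201094  , -626.30269384,  191.77594439]), 'tool_rot': array([ 3.14157803e+00,  1.95974889e-03, -1.30405321e+00]), 'force': array([-0.05822896, -0.46591862,  0.35216993]), 'torque': array([-0.06603755,  0.02531145, -0.00313587]), 'width': 85.60278756488859}
side {'K': array([[467.67649426,   0.        , 284.14322294],
       [  0.        , 467.67649426, 206.28334607],
       [  0.        ,   0.        ,   1.        ]]), 'D': array([0.05588895, 0.        , 0.        , 0.        , 0.        ]), 'R': array([[-0.75509772, -0.65552847, -0.01048134],
       [-0.44467302,  0.52383192, -0.72654389],
       [ 0.48176066, -0.54395086, -0.68704012]]), 't': array([400.14755301, 274.46773333, 823.7385958 ])}
top {'K': array([[456.99050094,   0.        , 272.5521193 ],
       [  0.        , 456.99050094, 204.61393369],
       [  0.        ,   0.        ,   1.        ]]), 'D': array([-0.07451441,  0.        ,  0.        ,  0.        ,  0.        ]), 'R': array([[-0.02371606, -0.99966442, -0.01042136],
       [-0.98046586,  0.02529403, -0.19505616],
       [ 0.1952543 ,  0.00559182, -0.98073671]]), 't': array([  30.9672311 ,  507.92079156, 1073.41027062])}
```

View pics/top0.png

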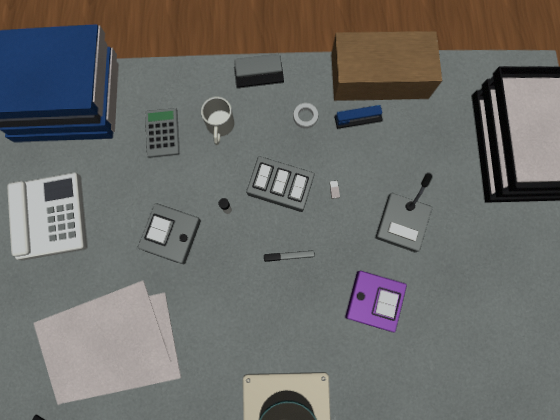

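View pics/side0.png

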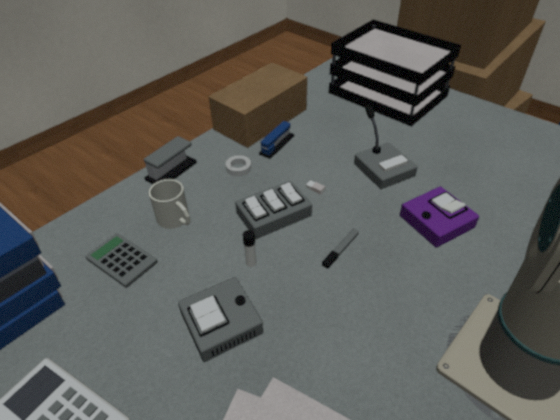

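The amplifier is the grey single-rocker box at top (168,233). The purple box at (377,300) is the look-alike and stays untouched. The selector is at (281,184) and the mic at (404,222). I'll check them in enlarged crops.

```bash
cat > h.py <<'E'
from cell import *
import cv2,numpy as np
def ray(n,uv):
    c=calibration(n); p=cv2.undistortPoints(np.array([[uv]],float),c["K"],c["D"])[0,0]
    d=c["R"].T@np.array([p[0],p[1],1]); o=-c["R"].T@c["t"]; return o,d
def plane(n,uv,z):
    o,d=ray(n,uv); return o+d*(z-o[2])/d[2]
def tri(uvt,uvs):
    o1,d1=ray("top",uvt);o2,d2=ray("side",uvs)
    A=np.array([d1,-d2]).T; s=np.linalg.lstsq(A,o2-o1,rcond=None)[0]
    a=o1+s[0]*d1;b=o2+s[1]*d2; return (a+b)/2,np.linalg.norm(a-b)
def proj(n,X):
    c=calibration(n); return cv2.projectPoints(np.array(X,float).reshape(-1,1,3),cv2.Rodrigues(c["R"])[0],c["t"],c["K"],c["D"])[0][:,0]
def dep(n,uv,d):
    o,dd=ray(n,uv); return o+dd*float(d[int(round(uv[1])),int(round(uv[0]))])
E
python3 - <<'E'
import cv2
def crop(n,x,y,w,h,s,o):
    im=cv2.imread(f"pics/{n}0.png")[y:y+h,x:x+w]
    return cv2.resize(im,(w*s,h*s),interpolation=cv2.INTER_CUBIC)
import numpy as np
T=[crop("top",*b,5,0) for b in((128,190,80,80),(240,140,80,80),(365,165,80,80))]
S=[crop("side",*b,5,0) for b in((170,265,100,100),(225,165,100,80),(340,100,80,90))]
cv2.imwrite("pics/t_amp_sel.png",np.hstack(T[:2])); 
cv2.imwrite("pics/t_mic.png",T[2])
for i,k in enumerate(S): cv2.imwrite(f"pics/s_{i}.png",k)
E
```

```text
(no output)
```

View pics/t_amp_sel.png

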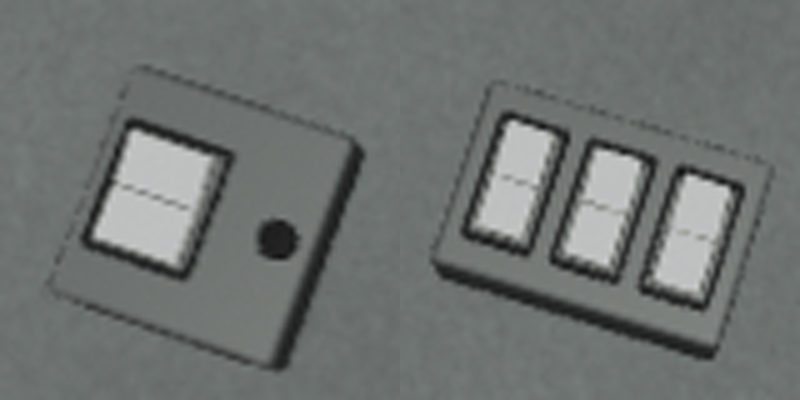

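View pics/t_mic.png

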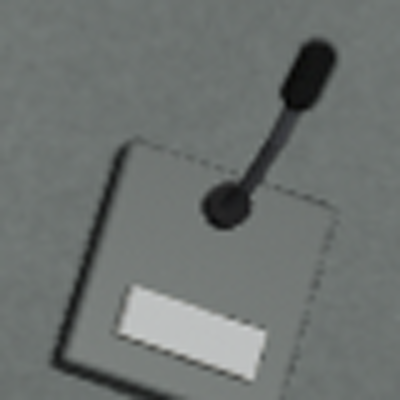

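View pics/s_0.png

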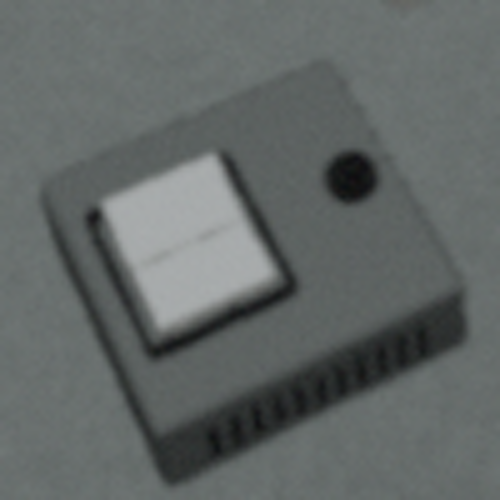

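View pics/s_1.png

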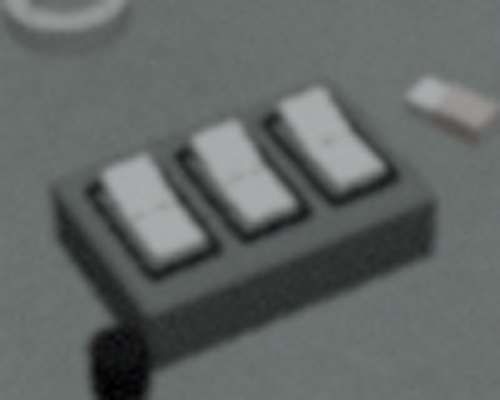

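View pics/s_2.png

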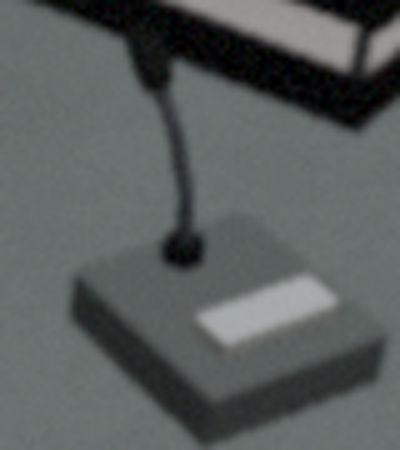

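```bash
python3 - <<'E'
from h import *
def T(o,p): return [o[0]+(p[0]+.5)/5-.5,o[1]+(p[1]+.5)/5-.5]
ta,ts,tm=(128,190),(240,140),(365,165); sa,ss,sm=(170,265),(225,165),(340,100)
for nm,t,s in(("amp",T(ta,(151,196)),T(sa,(188,245))),("sel",T(ts,(204,207)),T(ss,(243,175))),("mic",T(tm,(192,333)),T(sm,(268,311))),("foot",T(tm,(227,205)),T(sm,(183,248))),("knob",T(ta,(278,240)),T(sa,(352,177)))):
    X,e=tri(t,s); print(nm,np.round(t,1),X.round(1),round(e,1),"plane52 top",plane("top",t,52).round(1),"side",plane("side",s,52).round(1))
def pose(nm,cs,z):
    P=np.array([plane("top",c,z)[:2] for c in cs]); # FL,FR,NR,NL
    c=P.mean(0); y1=P[0]-P[1]; y2=P[3]-P[2]; x1=P[0]-P[3];x2=P[1]-P[2]
    print(nm,c.round(1),"ly",[round(np.linalg.norm(v),1) for v in(y1,y2)],"lx",[round(np.linalg.norm(v),1) for v in(x1,x2)],"yaw",[round(np.arctan2(-v[0],v[1]),3) for v in(y1,y2)],[round(np.arctan2(v[1],v[0]),3) for v in(x1,x2)])
pose("amp",[T(ta,p) for p in((140,67),(360,145),(275,370),(50,290))],44)
pose("ampRocker",[T(ta,p) for p in((132,122),(232,153),(186,277),(85,242))],52)
pose("sel",[T(ts,p) for p in((95,82),(370,165),(315,345),(35,262))],44)
pose("bar",[T(tm,p) for p in((132,287),(268,330),(252,380),(116,335))],52)
dt=np.load("pics/top0.npy")
for nm,t in(("amp",T(ta,(151,196))),("sel",T(ts,(204,207))),("mic",T(tm,(192,333)))):
  print(nm,dep("top",t,dt))
E
```

```text
amp [157.8 228.8] [453.9 299.9  51.2] 3.0 plane52 top [455.1 300.6  52. ] side [452.  299.5  52. ]
sel [280.4 181. ] [566.7  -3.2  50. ] 2.7 plane52 top [567.4  -2.5  52. ] side [563.9  -2.1  52. ]
mic [403.  231.2] [ 433.2 -299.    48.9] 2.7 plane52 top [ 434.  -297.6   52. ] side [ 430.2 -295.8   52. ]
foot [410.  205.6] [ 497.4 -323.2   43.3] 2.8 plane52 top [ 497.  -319.9   52. ] side [ 490.5 -313.    52. ]
knob [183.2 237.6] [432.  238.3  46. ] 1.7 plane52 top [432.  237.6  52. ] side [427.9 240.7  52. ]
amp [445.3 275.2] ly [np.float64(118.4), np.float64(119.2)] lx [np.float64(118.2), np.float64(117.0)] yaw [np.float64(-0.364), np.float64(-0.354)] [np.float64(-0.363), np.float64(-0.357)]
ampRocker [453.9 296.8] ly [np.float64(52.7), np.float64(53.4)] lx [np.float64(62.9), np.float64(64.3)] yaw [np.float64(-0.322), np.float64(-0.348)] [np.float64(-0.353), np.float64(-0.342)]
sel [566.5  -2.2] ly [np.float64(145.0), np.float64(145.0)] lx [np.float64(97.8), np.float64(96.2)] yaw [np.float64(-0.331), np.float64(-0.32)] [np.float64(-0.328), np.float64(-0.328)]
bar [ 434.  -297.6] ly [np.float64(69.3), np.float64(69.2)] lx [np.float64(25.3), np.float64(26.2)] yaw [np.float64(-0.339), np.float64(-0.352)] [np.float64(-0.388), np.float64(-0.388)]
amp [454.94555096 300.36661379  52.85659363]
sel [568.89742378  -2.57594353  45.94083132]
mic [ 434.44573194 -298.51370738   48.62361565]
```

All measurements agree: rocker tops come out near 52 mm, the sizes match the text, and each unit is turned about -0.35 rad. A tool yaw of -0.35 therefore suits all three. First I'll turn the tool and close the fingers.

Request:
{"op": "play_rows", "data": {
  "targets": [
    {"slide": [0,0,0],"turn": [0,0,-10.7],"hand": 0},
    {"slide": [0,0,0],"turn": [0,0,-10.7],"hand": 0},
    {"slide": [0,0,0],"turn": [0,0,-10.7],"hand": 0},
    {"slide": [0,0,0],"turn": [0,0,-10.7],"hand": 0},
    {"slide": [0,0,0],"turn": [0,0,-10.7],"hand": 0}
  ]
}}

```text
clock: 0.72
eef_pos: [171.2, -626.6, 192.2]
tool_rot: [-3.141, 0.001, -0.364]
force: [-0.4, 0.2, 0.0]
width: 0.2
```

Request:
{"op": "play_rows", "data": {
  "targets": [
    {"slide": [23,-49,0],"turn": [0,0,-1],"hand": 0},
    {"slide": [23,-49,0],"turn": [0,0,0],"hand": 0},
    {"slide": [23,-49,0],"turn": [0,0,0],"hand": 0},
    {"slide": [23,-49,0],"turn": [0,0,0],"hand": 0},
    {"slide": [23,-49,0],"turn": [0,0,0],"hand": 0}
  ]
}}

```text
clock: 1.35
eef_pos: [365.5, -436.1, 192.5]
tool_rot: [-3.141, 0.0, -0.353]
force: [0.5, -1.1, 0.3]
width: 0.2
```

Request:
{"op": "play_rows", "data": {
  "targets": [
    {"slide": [22,-47,0],"turn": [0,0,0],"hand": 0},
    {"slide": [2,-54,0],"turn": [0,0,0],"hand": 0},
    {"slide": [2,-54,0],"turn": [0,0,0],"hand": 0},
    {"slide": [2,-54,0],"turn": [0,0,0],"hand": 0},
    {"slide": [2,-54,0],"turn": [0,0,0],"hand": 0}
  ]
}}

```text
clock: 1.98
eef_pos: [483.9, -199.4, 192.5]
tool_rot: [3.142, 0.0, -0.353]
force: [0.6, 0.2, 0.5]
width: 0.5
```

Request:
{"op": "play_rows", "data": {
  "targets": [
    {"slide": [2,-54,0],"turn": [0,0,0],"hand": 0},
    {"slide": [2,-54,0],"turn": [0,0,0],"hand": 0},
    {"slide": [2,-54,0],"turn": [0,0,0],"hand": 0},
    {"slide": [2,-54,0],"turn": [0,0,0],"hand": 0},
    {"slide": [0,0,0],"turn": [0,0,0],"hand": 0}
  ]
}}

```text
clock: 2.6
eef_pos: [566.8, 5.2, 192.5]
tool_rot: [-3.138, 0.0, -0.344]
force: [0.1, 0.1, -0.5]
width: -0.0
```

Request:
{"op": "play_rows", "data": {
  "targets": [
    {"slide": [-37.4,-47,0],"turn": [0,0,0],"hand": 0},
    {"slide": [-37.4,-47,0],"turn": [0,0,0],"hand": 0},
    {"slide": [-37.4,-47,0],"turn": [0,0,0],"hand": 0},
    {"slide": [-37.4,-47,0],"turn": [0,0,0],"hand": 0},
    {"slide": [-37.4,-47,0],"turn": [0,0,0],"hand": 0}
  ]
}}

```text
clock: 3.22
eef_pos: [471.1, 284.2, 192.5]
tool_rot: [3.141, -0.0, -0.354]
force: [0.7, 0.7, 0.3]
width: -0.1
```

Request:
{"op": "play_rows", "data": {
  "targets": [
    {"slide": [0,0,30],"turn": [0,0,0],"hand": 0},
    {"slide": [0,0,30],"turn": [0,0,0],"hand": 0},
    {"slide": [0,0,30],"turn": [0,0,0],"hand": 0},
    {"slide": [0,0,22],"turn": [0,0,0],"hand": 0},
    {"slide": [0,0,0],"turn": [0,0,0],"hand": 0}
  ]
}}

```text
clock: 3.85
eef_pos: [470.4, 281.9, 79.1]
tool_rot: [3.138, 0.002, -0.354]
force: [0.2, -0.3, 0.3]
width: -0.0
```

```bash
python3 - <<'E'
from h import *
print(read_state()["eef_pos"],read_state()["force"])
a,_=get_image("top");b,_=get_image("side")
cv2.imwrite("pics/t1.png",cv2.resize(a[170:290,100:240],None,fx=4,fy=4,interpolation=2));cv2.imwrite("pics/s1.png",cv2.resize(b[200:370,140:300],None,fx=3.5,fy=3.5,interpolation=2))
E
```

```text
[470.44393539 281.91596965  79.11449712] [ 0.17035047 -0.25548143  0.32471335]
```

View pics/t1.png

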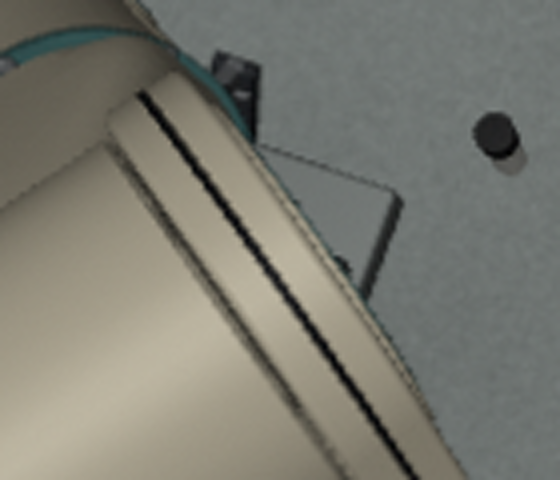

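View pics/s1.png

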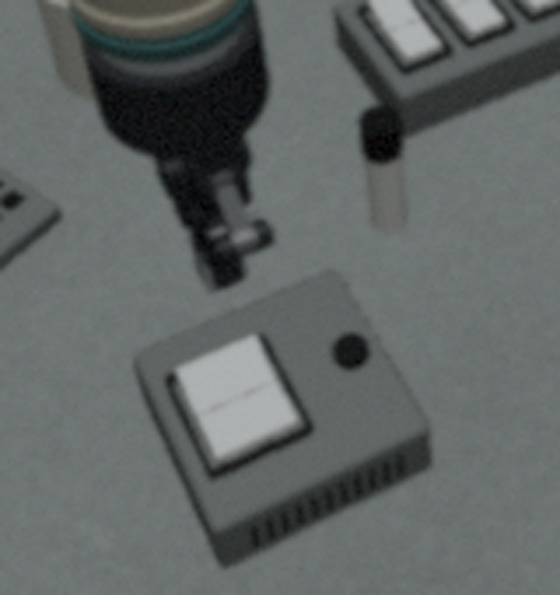

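```bash
python3 - <<'E'
from h import *
p=proj("side",[470.4,281.9,79.1]); print(p,(p-[140,200])*3.5, (proj("side",[[472.5,289.8,58],[472.5,289.8,79]])-[140,200])*3.5)
E
```

```text
[[205.80084647 292.87869113]] [[230.30296263 325.07541896]] [[221.16910853 356.92332956]
 [215.94314607 332.73038999]]
```

Request:
{"op": "play_rows", "data": {
  "targets": [
    {"slide": [-1,-8,0],"turn": [0,0,0],"hand": 0},
    {"slide": [0,0,10],"turn": [0,0,0],"hand": 0},
    {"slide": [0,0,0],"turn": [0,0,0],"hand": 0},
    {"slide": [0,0,0],"turn": [0,0,0],"hand": 0}
  ]
}}

```text
clock: 4.45
eef_pos: [473.2, 291.7, 70.6]
tool_rot: [3.141, 0.0, -0.353]
force: [-0.6, -0.2, -0.3]
width: 0.2
```

```bash
python3 - <<'E'
from h import *
s=read_state();print(s["eef_pos"])
b,d=get_image("side");np.save("pics/s2.npy",d)
p=proj("side",s["eef_pos"])[0];print(p,(p-[150,220])*6)
cv2.imwrite("pics/s2.png",cv2.resize(b[220:320,150:280],None,fx=6,fy=6,interpolation=2))
E
```

```text
[473.22574731 291.67840888  70.64333468]
[201.23887435 298.29040276] [307.43324612 469.74241654]
```

View pics/s2.png

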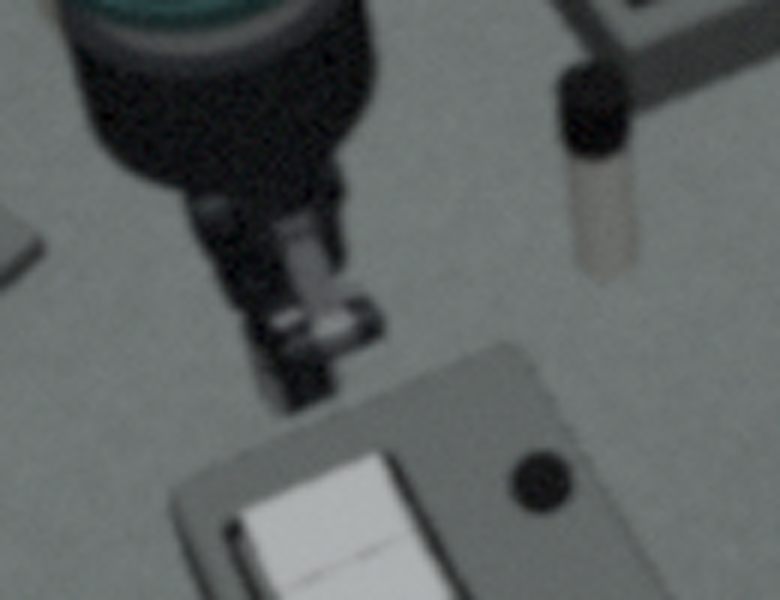

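```bash
python3 - <<'E'
from h import *
d=np.load("pics/s2.npy")
for p in ((285,385),(300,390),(320,370),(300,405),(265,370),(330,395),(330,320),(350,325),(230,250),(330,470),(300,500)):
    uv=((p[0]+.5)/6-.5+150,(p[1]+.5)/6-.5+220); print(p,np.round(uv,1),d[round(uv[1]),round(uv[0])],dep("side",uv,d).round(1))
E
```

```text
(285, 385) [197.1 283.8] 794.30853 [463.  299.8 130.1]
(300, 390) [199.6 284.6] 802.66254 [463.7 295.  122.3]
(320, 370) [202.9 281.2] 796.3839 [458.6 290.5 131.4]
(300, 405) [199.6 287.1] 803.1891 [462.1 297.  118.8]
(265, 370) [193.8 281.2] 759.7571 [449.9 312.8 160.9]
(330, 395) [204.6 285.4] 804.6556 [457.7 289.5 119.5]
(330, 320) [204.6 272.9] 719.75507 [420.8 308.7 202. ]
(350, 325) [207.9 273.8] 718.6009 [415.8 306.5 201.9]
(230, 250) [187.9 261.2] 739.8759 [459.8 309.  199.8]
(330, 470) [204.6 297.9] 879.19495 [487.1 275.9  42.4]
(300, 500) [199.6 302.9] 850.773 [475.1 295.9  59.5]
```

```bash
python3 - <<'E'
from h import *
d=np.load("pics/s2.npy"); np.set_printoptions(linewidth=200,suppress=True)
print(d[262:304:2,186:220:2].round(0).astype(int))
o=[]
for v in range(262,304,2):
    print(v,[int(dep("side",(u,v),d)[2]) for u in range(186,220,2)])
a,da=get_image("top"); cv2.imwrite("pics/t2.png",a); np.save("pics/t2.npy",da)
print(dep("top",(159,189),da),dep("top",(155,185),da),dep("top",(160,184),da),dep("top",(161,196),da))
E
```

```text
[[ 740  740  738  719  715    0  719  721  719  761  765  997  997  996  999  997 1001]
 [ 745  746  748  727  716  716  719  719  720  765  769  994  995  988  997  991  992]
 [ 753  747  758  741  736  737  721  720  721  719  991  990  987  991  990  990  988]
 [ 985  753  755  758  760  765  726  719  720  721  733  732  983  981  984  985  986]
 [ 980  755  758  763  765  778  778  719  720  721  722  723  721  982  979  982  984]
 [ 977  978  773  763  772  728  728  726  718  720  721  720  721  721  974  979  979]
 [ 973  974  776  767  772  727  718  717  717  719  718  719  718  718  974  975  973]
 [ 974  967  969  771  746  722  715  714  714  716  716  720  722  724  973  970  970]
 [ 967  972  966  777  755  732  712  716  713  714  718  723  968  967  967  965  964]
 [ 965  965  959  798  761  742  717  716  717  795  963  963  963  959  962  965  961]
 [ 957  958  959  805  797  749  727  797  794  801  812  960  963  959  959  959  958]
 [ 959  956  953  954  803  799  794  795  803  800  813  954  953  952  956  903  900]
 [ 954  951  954  952  801  805  797  801  8
[... 1789 characters left out ...]
, -1, -1, 0, 45, 43, 44, 43, 43, 44]
290 [1, 2, -1, -2, 0, -1, 0, -1, 43, 43, 43, 44, 44, 43, 44, 45, 43]
292 [0, -2, 0, -1, 0, 1, 42, 45, 44, 45, 42, 42, 44, 46, 41, 42, 45]
294 [-3, 0, -1, 1, 44, 45, 46, 44, 46, 44, 43, 45, 43, 43, 43, 44, 46]
296 [2, 45, 41, 45, 42, 43, 42, 43, 46, 43, 42, 43, 60, 58, 49, 46, 43]
298 [44, 45, 45, 42, 42, 45, 44, 45, 42, 44, 62, 58, 58, 57, 44, 49, 45]
300 [45, 43, 44, 45, 43, 43, 44, 45, 58, 57, 57, 58, 58, 56, 57, 48, 43]
302 [44, 44, 42, 44, 44, 60, 58, 58, 57, 54, 57, 54, 55, 57, 53, 43, 49]
[518.14523132 260.08862698 204.8241873 ] [527.10023773 268.89304034 205.29860389] [581.69968024 312.11920162  -2.69551218] [509.29770526 262.93457201 175.34283252]
```

View pics/t2.png

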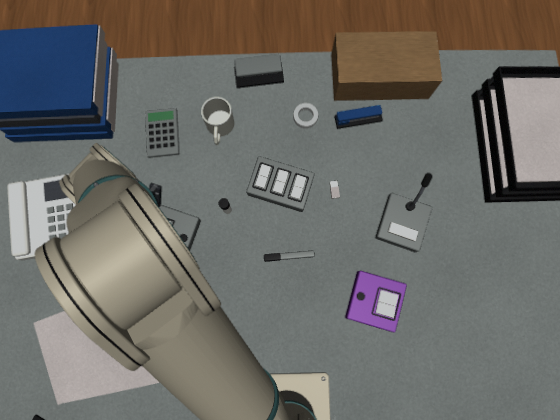

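The picture disagrees with the reported pose. In the side view the fingertip is at (200,287), about 11 px above the projected TCP, and its depth puts it at z≈115 rather than 70. I'll go down in small steps, watching both the force and the depth.

Request:
{"op": "play_rows", "data": {
  "targets": [
    {"slide": [0,0,3],"turn": [0,0,0],"hand": 0},
    {"slide": [0,0,3],"turn": [0,0,0],"hand": 0},
    {"slide": [0,0,3],"turn": [0,0,0],"hand": 0},
    {"slide": [0,0,2],"turn": [0,0,0],"hand": 0},
    {"slide": [0,0,0],"turn": [0,0,0],"hand": 0}
  ]
}}

```text
clock: 5.18
eef_pos: [473.2, 291.8, 59.5]
tool_rot: [3.141, 0.0, -0.353]
force: [-0.1, 0.2, 0.1]
width: -0.0
```

```bash
cat > look.py <<'E'
from h import *
import sys
n=sys.argv[1]; x,y,w,h,s=map(int,sys.argv[2:7]); 
S=read_state(); print(S["eef_pos"].round(1),S["force"].round(2),S["torque"].round(2))
b,d=get_image("side"); np.save(f"pics/{n}.npy",d)
p=proj("side",S["eef_pos"])[0]; print("tcp px",p.round(1),"crop",((p-[x,y])*s).round(0))
cv2.imwrite(f"pics/{n}.png",cv2.resize(b[y:y+h,x:x+w],None,fx=s,fy=s,interpolation=2))
E
python3 look.py s3 150 220 130 100 6
```

```text
[473.2 291.8  59.5] [-0.07  0.18  0.1 ] [-0.01  0.01  0.05]
tcp px [202. 302.] crop [312. 492.]
```

View pics/s3.png

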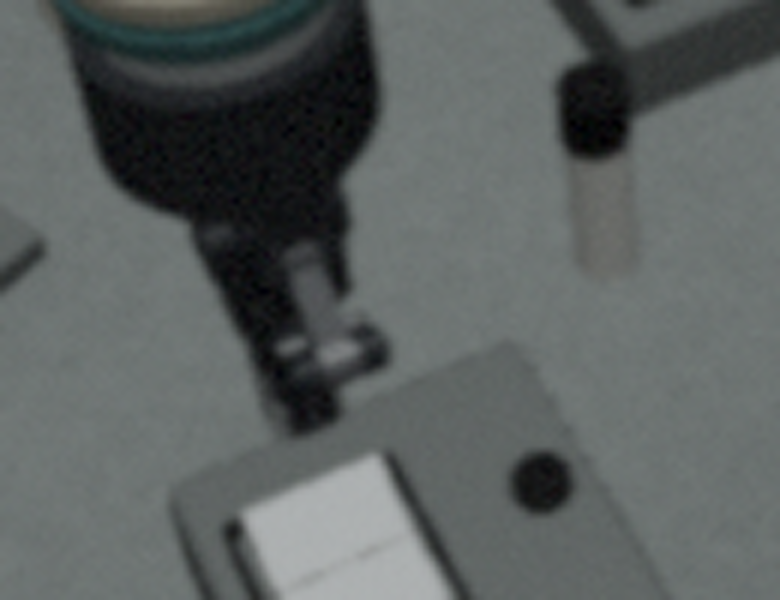

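```bash
python3 - <<'E'
from h import *
d=np.load("pics/s3.npy")
for v in range(280,296,2): print(v,[tuple(dep("side",(u,v),d).round(0).astype(int).tolist()) if dep("side",(u,v),d)[2]>70 else 0 for u in range(192,210,2)])
E
```

```text
280 [(467, 305, 143), (461, 305, 147), (437, 316, 178), (425, 320, 192), (422, 319, 193), (420, 316, 193), (418, 314, 192), (417, 311, 191), (415, 309, 189)]
282 [(477, 300, 123), (456, 309, 149), (441, 315, 168), (425, 321, 188), (422, 319, 189), (418, 318, 191), (417, 315, 189), (416, 313, 187), (414, 310, 186)]
284 [(481, 299, 113), (453, 312, 150), (443, 314, 161), (423, 323, 187), (420, 321, 187), (417, 319, 188), (418, 315, 183), (463, 282, 112), 0]
286 [0, (469, 303, 122), (448, 312, 150), (432, 318, 169), (419, 323, 185), (459, 294, 122), (458, 291, 119), (463, 283, 107), 0]
288 [0, (472, 302, 113), (468, 300, 114), (462, 301, 120), (459, 298, 120), (463, 292, 111), (460, 290, 111), (463, 284, 103), 0]
290 [0, 0, (468, 301, 110), (463, 301, 114), (462, 298, 112), (460, 295, 110), (460, 291, 107), 0, 0]
292 [0, 0, (469, 302, 104), (464, 301, 107), (463, 297, 104), 0, 0, 0, 0]
294 [0, 0, 0, 0, 0, 0, 0, 0, 0]
```

Request:
{"op": "play_rows", "data": {
  "targets": [
    {"slide": [0,0,2],"turn": [0,0,0],"hand": 0},
    {"slide": [0,0,2],"turn": [0,0,0],"hand": 0},
    {"slide": [0,0,2],"turn": [0,0,0],"hand": 0},
    {"slide": [0,0,2],"turn": [0,0,0],"hand": 0},
    {"slide": [0,0,0],"turn": [0,0,0],"hand": 0}
  ]
}}

```text
clock: 5.85
eef_pos: [473.2, 291.7, 51.5]
tool_rot: [3.141, 0.0, -0.353]
force: [-0.2, -0.0, -0.1]
width: 0.2
```

No force appeared where the reported pose would already be in contact, so the pictures are right: the real tip is about 43 mm higher than reported. I'll keep descending.

Request:
{"op": "play_rows", "data": {
  "targets": [
    {"slide": [0,0,3],"turn": [0,0,0],"hand": 0},
    {"slide": [0,0,3],"turn": [0,0,0],"hand": 0},
    {"slide": [0,0,3],"turn": [0,0,0],"hand": 0},
    {"slide": [0,0,3],"turn": [0,0,0],"hand": 0},
    {"slide": [0,0,0],"turn": [0,0,0],"hand": 0}
  ]
}}

```text
clock: 6.48
eef_pos: [473.2, 291.7, 39.4]
tool_rot: [3.141, 0.0, -0.353]
force: [0.9, 0.7, -0.1]
width: 0.1
```

```bash
python3 look.py s4 150 220 130 100 6; python3 - <<'E'
from h import *
d=np.load("pics/s4.npy")
for v in range(284,304,2): print(v,[tuple(dep("side",(u,v),d).round(0).astype(int).tolist()) if dep("side",(u,v),d)[2]>65 else 0 for u in range(192,214,2)])
E
```

```text
[473.2 291.7  39.4] [ 0.93  0.75 -0.05] [ 0.01 -0.   -0.07]
tcp px [203.4 308.4] crop [321. 530.]
284 [(483, 297, 109), (461, 307, 138), (461, 303, 135), (460, 300, 132), (435, 312, 165), (432, 310, 166), (424, 312, 174), (423, 309, 173), (420, 307, 174), (418, 305, 172), (415, 303, 173)]
286 [0, (463, 306, 130), (461, 304, 130), (435, 316, 165), (432, 315, 166), (426, 315, 170), (422, 314, 173), (420, 311, 172), (418, 309, 171), (415, 307, 173), (414, 305, 171)]
288 [0, (468, 305, 119), (453, 310, 137), (436, 316, 158), (424, 320, 172), (422, 318, 173), (420, 315, 171), (417, 314, 173), (417, 311, 169), (415, 308, 169), (413, 306, 168)]
290 [(27, 567, 770), (477, 300, 101), (455, 309, 130), (439, 316, 150), (424, 321, 169), (420, 320, 171), (420, 317, 168), (417, 315, 169), (415, 312, 168), (413, 310, 167), 0]
292 [0, (481, 299, 90), (454, 311, 127), (443, 314, 139), (422, 323, 167), (419, 321, 168), (417, 319, 168), (417, 316, 164), (462, 282, 90), 0, 0]
294 [0, 0, (470, 302, 97), (446, 313, 129), (430, 319, 150), (419, 322, 164), (458, 294, 100), (458, 290, 95), (464, 282, 82), 0, 0]
296 [0, 0, (473, 301, 87), (468, 300, 91), (461, 301, 99), (460, 297, 95), (460, 293, 91), (459, 290, 89), 0, 0, 0]
298 [0, 0, 0, (468, 301, 86), (461, 301, 93), (461, 298, 90), 0, 0, 0, 0, 0]
300 [0, 0, 0, 0, 0, 0, 0, 0, 0, 0, 0]
302 [0, 0, 0, 0, 0, 0, 0, 0, 0, 0, 0]
```

View pics/s4.png

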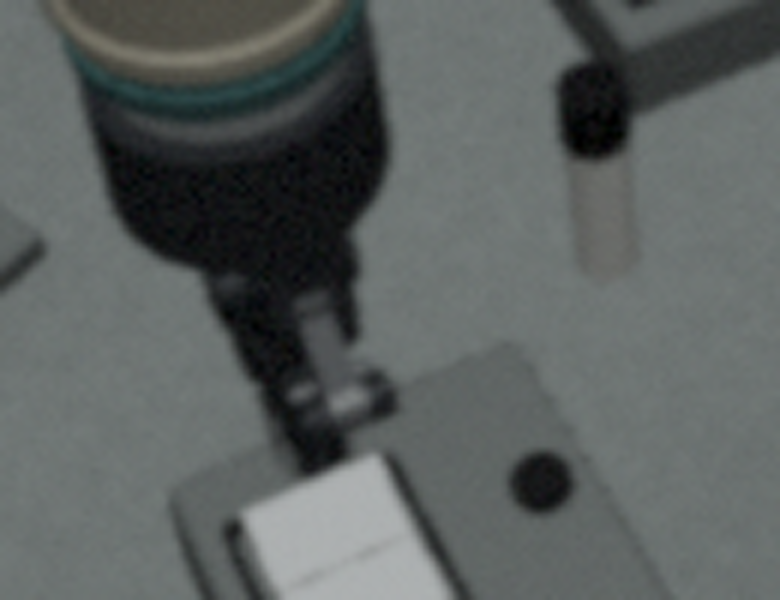

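Request:
{"op": "play_rows", "data": {
  "targets": [
    {"slide": [0,0,4],"turn": [0,0,0],"hand": 0},
    {"slide": [0,0,4],"turn": [0,0,0],"hand": 0},
    {"slide": [0,0,4],"turn": [0,0,0],"hand": 0},
    {"slide": [0,0,4],"turn": [0,0,0],"hand": 0},
    {"slide": [0,0,0],"turn": [0,0,0],"hand": 0}
  ]
}}

```text
clock: 7.15
eef_pos: [473.1, 291.7, 23.3]
tool_rot: [3.141, 0.0, -0.353]
force: [-0.7, 0.5, -0.2]
width: 0.0
```

```bash
python3 look.py s5 150 220 130 100 6; python3 - <<'E'
from h import *
d=np.load("pics/s5.npy")
for v in range(290,308,2): print(v,[tuple(dep("side",(u,v),d).round(0).astype(int).tolist()) if dep("side",(u,v),d)[2]>45 else 0 for u in range(192,214,2)])
E
```

```text
[473.1 291.7  23.3] [-0.73  0.46 -0.16] [-0.01  0.02  0.05]
tcp px [204.6 313.4] crop [327. 560.]
290 [0, (471, 304, 109), (462, 305, 119), (462, 301, 115), (458, 300, 117), (434, 311, 149), (428, 311, 155), (423, 311, 159), (422, 308, 157), (420, 305, 156), (417, 304, 157)]
292 [0, (468, 306, 109), (463, 306, 113), (461, 303, 111), (434, 315, 148), (432, 314, 149), (425, 314, 156), (422, 312, 156), (420, 310, 156), (417, 308, 156), (416, 305, 154)]
294 [0, 0, (463, 306, 108), (446, 313, 129), (432, 318, 147), (424, 319, 156), (422, 317, 156), (421, 314, 154), (418, 312, 154), (418, 309, 151), (414, 307, 152)]
296 [0, 0, (472, 302, 89), (449, 312, 120), (435, 316, 138), (421, 322, 157), (420, 319, 154), (416, 318, 156), (417, 314, 151), (415, 311, 151), (414, 308, 149)]
298 [0, 0, (478, 299, 76), (451, 311, 113), (437, 316, 130), (422, 322, 150), (419, 320, 151), (417, 317, 150), (416, 315, 148), (469, 276, 59), (466, 274, 59)]
300 [(499, 296, 47), 0, 0, (468, 302, 81), (443, 314, 117), (426, 320, 139), (461, 294, 79), (457, 293, 81), (458, 288, 76), (468, 278, 56), (465, 275, 55)]
302 [(496, 298, 45), (493, 296, 45), (482, 299, 59), (471, 301, 72), (468, 299, 71), (460, 300, 81), (462, 295, 73), (459, 293, 74), (460, 288, 68), (465, 281, 55), (460, 280, 59)]
304 [(485, 306, 57), (483, 303, 57), (478, 302, 59), (476, 299, 58), (468, 300, 66), (463, 299, 71), (467, 292, 60), (466, 289, 57), (464, 286, 56), (461, 284, 55), (460, 281, 54)]
306 [(481, 309, 59), (479, 306, 58), (476, 304, 58), (475, 301, 55), (472, 298, 55), (468, 297, 57), (466, 294, 56), (464, 291, 55), (461, 289, 56), (460, 286, 53), (457, 283, 53)]
```

View pics/s5.png

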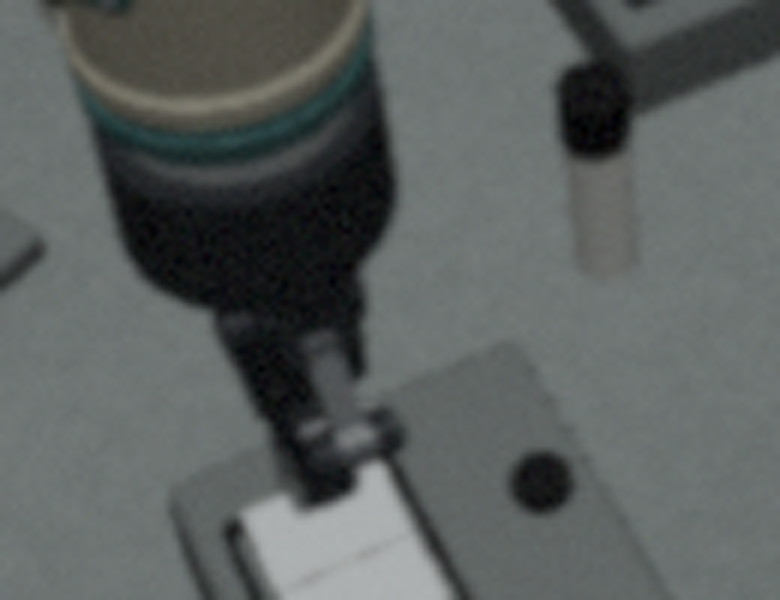

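The tip at crop (325,505) is now over the raised half, about 8 mm above it. Next, small steps with force checks.

Request:
{"op": "play_rows", "data": {
  "targets": [
    {"slide": [0,0,2],"turn": [0,0,0],"hand": 0},
    {"slide": [0,0,2],"turn": [0,0,0],"hand": 0},
    {"slide": [0,0,1.5],"turn": [0,0,0],"hand": 0},
    {"slide": [0,0,0],"turn": [0,0,0],"hand": 0}
  ]
}}

```text
clock: 7.7
eef_pos: [473.9, 291.8, 18.3]
tool_rot: [-3.141, -0.001, -0.353]
force: [0.7, -0.5, 1.2]
width: -0.1
```

Request:
{"op": "play_rows", "data": {
  "targets": [
    {"slide": [0,0,1.5],"turn": [0,0,0],"hand": 0},
    {"slide": [0,0,1.5],"turn": [0,0,0],"hand": 0},
    {"slide": [0,0,0],"turn": [0,0,0],"hand": 0}
  ]
}}

```text
clock: 8.07
eef_pos: [473.5, 291.9, 15.2]
tool_rot: [-3.141, -0.0, -0.353]
force: [0.8, -1.3, 1.5]
width: -0.4
```

Request:
{"op": "play_rows", "data": {
  "targets": [
    {"slide": [0,0,1.5],"turn": [0,0,0],"hand": 0},
    {"slide": [0,0,0],"turn": [0,0,0],"hand": 0}
  ]
}}

```text
clock: 8.32
eef_pos: [473.3, 292.0, 13.6]
tool_rot: [-3.141, 0.0, -0.353]
force: [1.5, -0.6, 1.7]
width: 0.1
```

Request:
{"op": "play_rows", "data": {
  "targets": [
    {"slide": [0,0,1.5],"turn": [0,0,0],"hand": 0},
    {"slide": [0,0,0],"turn": [0,0,0],"hand": 0}
  ]
}}

```text
clock: 8.57
eef_pos: [473.2, 292.0, 12.2]
tool_rot: [3.142, 0.0, -0.353]
force: [1.2, -0.9, 4.9]
width: 0.0
```

```bash
python3 look.py s6 150 220 130 100 6
```

```text
[473.2 292.   12.2] [ 1.15 -0.92  4.88] [-0.09 -0.17  0.04]
tcp px [205.2 316.8] crop [331. 581.]
```

View pics/s6.png

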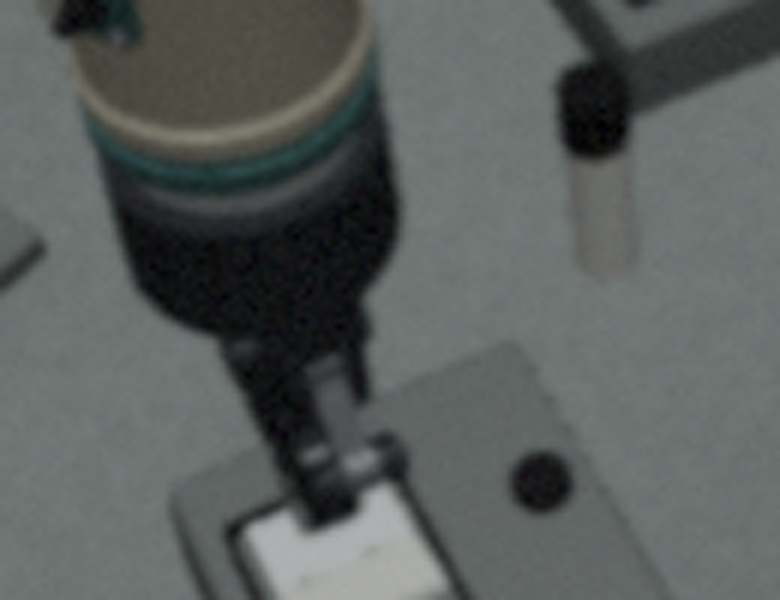

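Request:
{"op": "play_rows", "data": {
  "targets": [
    {"slide": [0,0,1],"turn": [0,0,0],"hand": 0},
    {"slide": [0,0,0],"turn": [0,0,0],"hand": 0}
  ]
}}

```text
clock: 8.88
eef_pos: [473.1, 292.0, 11.3]
tool_rot: [-3.141, 0.0, -0.353]
force: [0.8, -1.1, 5.1]
width: -0.2
```

Request:
{"op": "play_rows", "data": {
  "targets": [
    {"slide": [0,0,1],"turn": [0,0,0],"hand": 0},
    {"slide": [0,0,0],"turn": [0,0,0],"hand": 0}
  ]
}}

```text
clock: 9.12
eef_pos: [473.1, 292.1, 10.9]
tool_rot: [-3.141, -0.0, -0.353]
force: [-1.0, -0.4, 9.7]
width: -0.4
```

```bash
python3 look.py s7 150 220 130 100 6; python3 - <<'E'
from h import *
from h import *
d=np.load("pics/s7.npy")
p0=np.array([453.8,296.8])
for v in range(300,326,1):
  for u in range(185,230,1):
    X=dep("side",(u,v),d)
    q=X[:2]-p0; a=q@[.936,-.352]; b=q@[.352,.936]
    if abs(b)<1.2 or abs(b-17)<1 : print((u,v),round(a),round(b),X[2].round(1))
E
```

```text
[473.1 292.1  10.9] [-0.99 -0.42  9.7 ] [-0.22  0.15  0.01]
tcp px [205.2 317.3] crop [331. 584.]
(190, 300) 46 18 44.6
(191, 300) 44 16 45.8
(210, 300) -41 1 140.0
(211, 300) -41 -1 139.0
(191, 301) 43 17 44.8
(211, 301) -41 0 136.7
(191, 302) 41 18 44.3
(192, 303) 41 16 40.4
(192, 304) 36 18 43.9
(193, 304) 32 17 47.8
(193, 305) 30 17 48.5
(205, 305) 8 0 64.0
(206, 305) 7 -1 64.6
(193, 306) 29 18 46.8
(194, 306) 26 17 49.1
(205, 306) 7 1 62.6
(206, 306) 7 -1 60.7
(194, 307) 25 17 48.5
(206, 307) 9 -1 56.1
(194, 308) 23 18 47.7
(195, 308) 21 17 50.0
(205, 308) 11 1 51.1
(206, 308) 10 -1 51.0
(195, 309) 20 17 47.7
(206, 309) 11 0 47.7
(196, 310) 16 17 50.4
(206, 310) 6 1 51.4
(207, 310) 5 -1 51.9
(196, 311) 13 17 50.5
(207, 311) 3 0 51.6
(208, 311) 1 -1 53.8
(197, 312) 9 17 52.3
(207, 312) 0 1 53.4
(208, 312) 0 -1 51.1
(197, 313) 9 17 50.0
(208, 313) -3 0 53.2
(198, 314) 5 16 51.0
(209, 314) -7 0 55.2
(198, 315) 3 17 51.7
(209, 315) -9 1 54.8
(210, 315) -12 0 58.9
(198, 316) 2 18 50.4
(199, 316) 1 16 50.6
(210, 316) -14 0 58.2
(211, 316) -16 -1 59.4
(199, 317) -4 18 55.3
(211, 317) -19 0 62.2
(200, 318) -8 17 57.0
(211, 318) -20 1 60.2
(212, 318) -23 -1 63.4
(200, 319) -10 18 56.9
(201, 319) -11 16 56.3
(212, 319) -27 1 66.8
(213, 319) -27 -1 65.6
(201, 320) -15 17 59.7
(213, 320) -26 -1 61.6
(202, 321) -18 17 60.8
(213, 321) -28 0 61.1
(202, 322) -19 17 59.6
(203, 322) -23 16 63.0
(203, 323) -24 17 62.1
(212, 323) -20 1 44.7
(203, 324) -26 18 63.2
(212, 324) -20 1 42.4
(213, 324) -23 0 44.7
(204, 325) -28 17 61.8
(213, 325) -24 0 44.1
```

The far half now slopes down to z≈48 and the near half up to 62, so the amplifier rocker is over (about 0.4 rad). Next I'll retreat and go to the selector.

Request:
{"op": "play_rows", "data": {
  "targets": [
    {"slide": [0,0,-10],"turn": [0,0,0],"hand": 0},
    {"slide": [0,0,-25],"turn": [0,0,0],"hand": 0},
    {"slide": [0,0,-35],"turn": [0,0,0],"hand": 0},
    {"slide": [0,0,-35],"turn": [0,0,0],"hand": 0},
    {"slide": [0,0,0],"turn": [0,0,0],"hand": 0}
  ]
}}

```text
clock: 9.8
eef_pos: [474.4, 293.1, 117.6]
tool_rot: [-3.138, -0.002, -0.353]
force: [0.0, -0.0, -1.4]
width: -0.3
```

Request:
{"op": "play_rows", "data": {
  "targets": [
    {"slide": [35,41,0],"turn": [0,0,0],"hand": 0},
    {"slide": [35,41,0],"turn": [0,0,0],"hand": 0},
    {"slide": [35,41,0],"turn": [0,0,0],"hand": 0},
    {"slide": [35,41,0],"turn": [0,0,0],"hand": 0},
    {"slide": [35,41,0],"turn": [0,0,0],"hand": 0}
  ]
}}

```text
clock: 10.42
eef_pos: [566.0, 37.5, 114.1]
tool_rot: [3.141, 0.002, -0.352]
force: [1.5, -0.4, -0.3]
width: 0.0
```

Request:
{"op": "play_rows", "data": {
  "targets": [
    {"slide": [34,39,0],"turn": [0,0,0],"hand": 0},
    {"slide": [0,0,0],"turn": [0,0,0],"hand": 0},
    {"slide": [0,0,0],"turn": [0,0,0],"hand": 0}
  ]
}}

```text
clock: 10.8
eef_pos: [584.0, -8.6, 114.2]
tool_rot: [-3.141, 0.003, -0.353]
force: [0.5, 0.4, 0.1]
width: 0.2
```

```bash
python3 look.py s8 170 120 160 120 5;python3 - <<'E'
from h import *
d=np.load("pics/s7.npy") # amp check from a new shot
b,d=get_image("side"); cv2.imwrite("pics/s9.png",cv2.resize(b[265:365,160:280],None,fx=5,fy=5,interpolation=2))
a,_=get_image("top"); cv2.imwrite("pics/t9.png",a)
E
```

```text
[584.   -8.6 114.2] [0.5  0.37 0.05] [ 0.07 -0.01  0.01]
tcp px [267.6 173.3] crop [488. 267.]
```

View pics/s8.png

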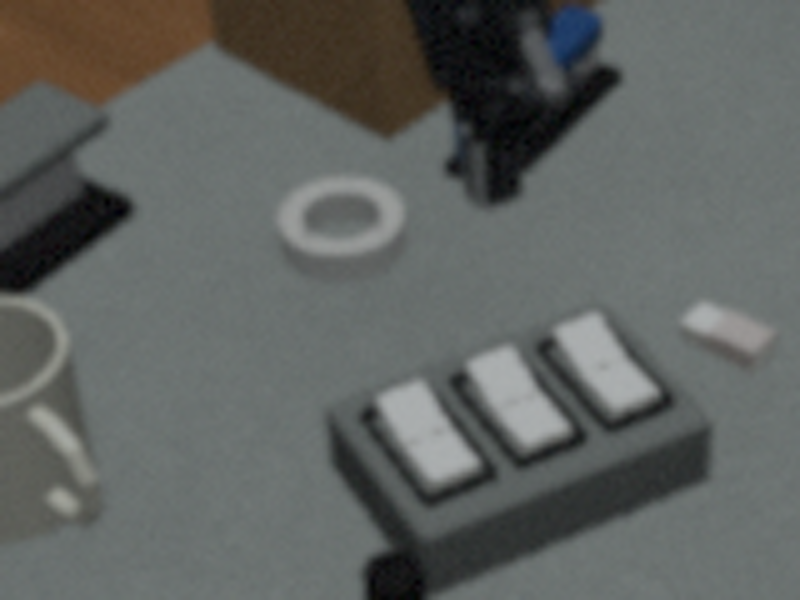

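View pics/s9.png

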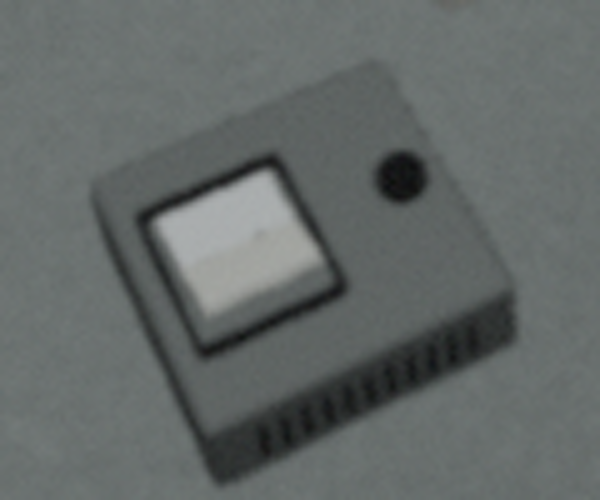

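The amplifier rocker stays over: in the crop its near half at (265,270) is the raised one. Now I'll descend over the middle zone rocker.

Request:
{"op": "play_rows", "data": {
  "targets": [
    {"slide": [1,0,25],"turn": [0,0,0],"hand": 0},
    {"slide": [0,0,25],"turn": [0,0,0],"hand": 0},
    {"slide": [0,0,20],"turn": [0,0,0],"hand": 0},
    {"slide": [0,0,13],"turn": [0,0,0],"hand": 0},
    {"slide": [0,0,0],"turn": [0,0,0],"hand": 0}
  ]
}}

```text
clock: 11.58
eef_pos: [585.3, -8.9, 31.5]
tool_rot: [3.141, 0.002, -0.351]
force: [0.2, 0.2, -0.2]
width: -0.3
```

```bash
python3 look.py s10 215 145 110 85 7;python3 - <<'E'
from h import *
d=np.load("pics/s10.npy"); p0=np.array([566.5,-2.2])
for v in range(176,194,1):
  r=[]
  for u in range(258,286,2):
    X=dep("side",(u,v),d);q=X[:2]-p0;r.append((round(q@[.947,-.321]),round(q@[.321,.947]),round(X[2])))
  print(v,r)
E
```

```text
[585.3  -8.9  31.5] [ 0.24  0.25 -0.21] [ 0.03 -0.01 -0.01]
tcp px [268.5 200.5] crop [375. 389.]
176 [(148, -39, -2), (145, -43, -1), (140, -46, 0), (24, 6, 106), (8, 9, 118), (6, 6, 118), (-10, 9, 131), (-21, 10, 139), (-30, 10, 145), (-39, 10, 152), (-37, 5, 149), (-30, -4, 140), (-23, -13, 131), (111, -95, 0)]
177 [(145, -37, -2), (139, -40, 0), (139, -46, -2), (19, 9, 107), (9, 9, 114), (4, 7, 117), (-12, 10, 130), (-20, 10, 136), (-30, 10, 143), (-32, 7, 143), (-30, 0, 138), (-23, -8, 130), (110, -88, 1), (108, -93, 0)]
178 [(143, -36, -4), (137, -39, 0), (133, -43, 0), (20, 8, 103), (9, 9, 111), (6, 6, 113), (-11, 10, 126), (-20, 10, 133), (-29, 10, 139), (-22, 1, 131), (-15, -7, 122), (-13, -14, 117), (109, -87, -1), (106, -92, -1)]
179 [(134, -31, 1), (132, -36, 1), (131, -41, -1), (21, 8, 100), (11, 8, 107), (9, 4, 107), (-8, 8, 121), (-21, 10, 131), (-22, 6, 130), (-12, -4, 119), (111, -77, -2), (107, -81, -1), (102, -84, 2), (103, -90, -2)]
180 [(133, -31, -1), (127, -33, 2), (127, -39, 0), (24, 7, 94), (14, 7, 102), (12, 3, 101), (-11, 10, 121), (-21, 10, 128), (-12, 0, 
[... 2043 characters left out ...]
(33, -23, 44), (32, -27, 43), (25, -29, 48), (27, -36, 43), (22, -38, 46), (8, -35, 57)]
191 [(94, -10, 0), (96, -17, -4), (47, 2, 42), (43, -1, 43), (40, -5, 44), (21, -1, 60), (20, -5, 59), (19, -10, 58), (26, -19, 48), (28, -25, 44), (22, -27, 47), (21, -32, 46), (20, -37, 44), (9, -36, 53)]
192 [(93, -9, -1), (44, 9, 44), (41, 5, 44), (24, 8, 59), (24, 3, 56), (21, 0, 57), (19, -4, 57), (18, -9, 55), (14, -12, 57), (26, -24, 43), (24, -28, 42), (17, -30, 47), (18, -36, 43), (7, -35, 53)]
193 [(43, 15, 45), (42, 10, 43), (41, 5, 42), (21, 10, 59), (20, 5, 58), (17, 2, 59), (14, -2, 59), (13, -7, 57), (12, -11, 57), (20, -20, 46), (19, -26, 44), (14, -28, 47), (11, -32, 48), (13, -38, 43)]
```

View pics/s10.png

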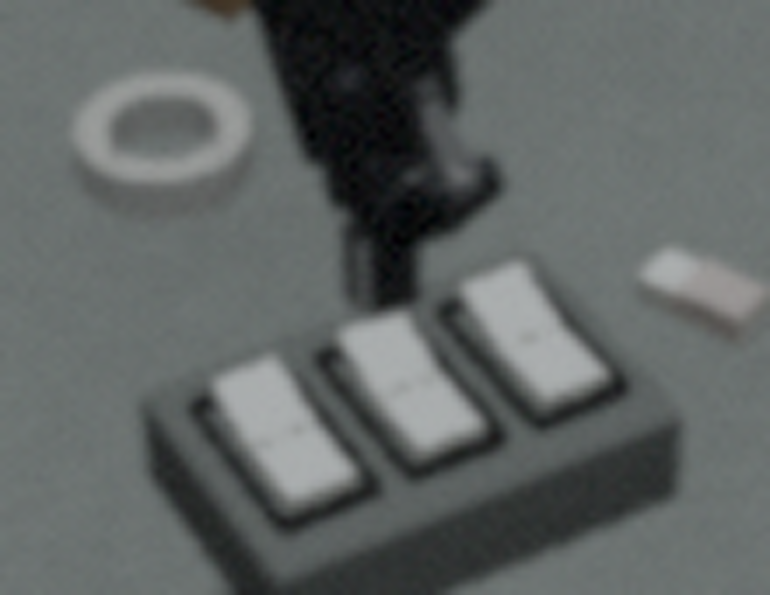

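The tip is centred across the middle rocker (y within ±9) and about 14 mm above it.

Request:
{"op": "play_rows", "data": {
  "targets": [
    {"slide": [0,0,4],"turn": [0,0,0],"hand": 0},
    {"slide": [0,0,4],"turn": [0,0,0],"hand": 0},
    {"slide": [0,0,3],"turn": [0,0,0],"hand": 0},
    {"slide": [0,0,2],"turn": [0,0,0],"hand": 0},
    {"slide": [0,0,0],"turn": [0,0,0],"hand": 0}
  ]
}}

```text
clock: 12.25
eef_pos: [586.5, -9.8, 19.3]
tool_rot: [-3.141, -0.001, -0.353]
force: [0.3, -0.7, 0.8]
width: -0.1
```

Request:
{"op": "play_rows", "data": {
  "targets": [
    {"slide": [0,0,1.5],"turn": [0,0,0],"hand": 0},
    {"slide": [0,0,1.5],"turn": [0,0,0],"hand": 0},
    {"slide": [0,0,0],"turn": [0,0,0],"hand": 0}
  ]
}}

```text
clock: 12.62
eef_pos: [586.6, -9.8, 16.3]
tool_rot: [-3.141, -0.001, -0.353]
force: [1.1, -0.6, 2.1]
width: 0.1
```

Request:
{"op": "play_rows", "data": {
  "targets": [
    {"slide": [0,0,1.5],"turn": [0,0,0],"hand": 0},
    {"slide": [0,0,1.5],"turn": [0,0,0],"hand": 0},
    {"slide": [0,0,0],"turn": [0,0,0],"hand": 0}
  ]
}}

```text
clock: 13.0
eef_pos: [586.3, -9.6, 13.2]
tool_rot: [-3.141, -0.0, -0.353]
force: [2.5, -1.2, 2.5]
width: 0.1
```

Request:
{"op": "play_rows", "data": {
  "targets": [
    {"slide": [0,0,1.3],"turn": [0,0,0],"hand": 0},
    {"slide": [0,0,0],"turn": [0,0,0],"hand": 0}
  ]
}}

```text
clock: 13.25
eef_pos: [586.2, -9.6, 12.0]
tool_rot: [-3.141, -0.0, -0.353]
force: [1.7, -0.9, 4.5]
width: 0.2
```

Request:
{"op": "play_rows", "data": {
  "targets": [
    {"slide": [0,0,1],"turn": [0,0,0],"hand": 0},
    {"slide": [0,0,0],"turn": [0,0,0],"hand": 0}
  ]
}}

```text
clock: 13.5
eef_pos: [586.1, -9.6, 11.0]
tool_rot: [-3.141, -0.0, -0.353]
force: [1.0, -0.2, 4.8]
width: -0.3
```

```bash
python3 look.py s11 215 145 110 85 7
```

```text
[586.1  -9.6  11. ] [ 0.98 -0.16  4.79] [-0.15 -0.31 -0.02]
tcp px [268.8 206.6] crop [376. 431.]
```

View pics/s11.png

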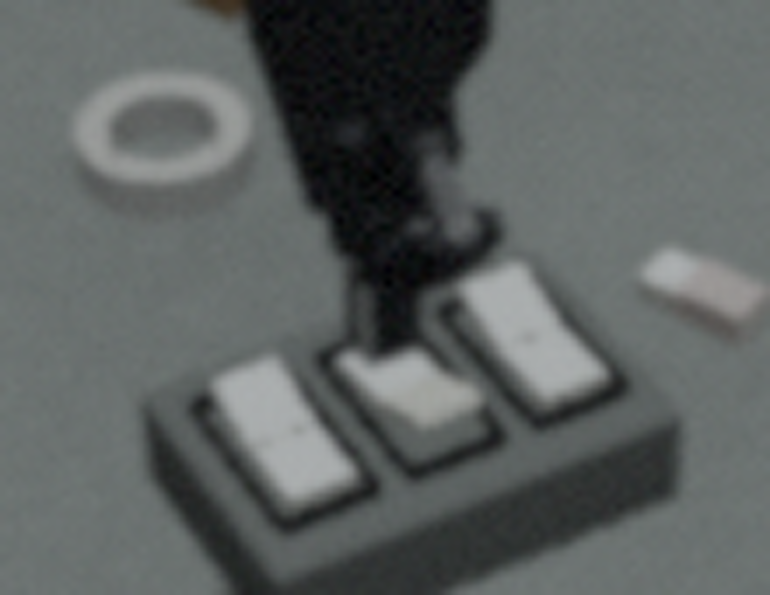

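The middle rocker is over: its near half at crop (430,400) is raised and its far half is down. The outer rockers are unchanged. I'll retreat and go to the talk bar.

Request:
{"op": "play_rows", "data": {
  "targets": [
    {"slide": [0,0,-10],"turn": [0,0,0],"hand": 0},
    {"slide": [0,0,-30],"turn": [0,0,0],"hand": 0},
    {"slide": [0,0,-50],"turn": [0,0,0],"hand": 0},
    {"slide": [0,0,-45],"turn": [0,0,0],"hand": 0},
    {"slide": [0,0,0],"turn": [0,0,0],"hand": 0}
  ]
}}

```text
clock: 14.18
eef_pos: [587.7, -9.1, 149.4]
tool_rot: [-3.139, -0.005, -0.353]
force: [0.3, -0.5, -0.1]
width: 0.2
```

Request:
{"op": "play_rows", "data": {
  "targets": [
    {"slide": [-7.5,54,0],"turn": [0,0,0],"hand": 0},
    {"slide": [-7.5,54,0],"turn": [0,0,0],"hand": 0},
    {"slide": [-7.5,54,0],"turn": [0,0,0],"hand": 0},
    {"slide": [-7.5,54,0],"turn": [0,0,0],"hand": 0},
    {"slide": [-7.5,54,0],"turn": [0,0,0],"hand": 0}
  ]
}}

```text
clock: 14.8
eef_pos: [455.1, -250.6, 144.7]
tool_rot: [-3.141, 0.004, -0.352]
force: [0.5, 0.2, 0.3]
width: -0.1
```

Request:
{"op": "play_rows", "data": {
  "targets": [
    {"slide": [-7.5,53,0],"turn": [0,0,0],"hand": 0},
    {"slide": [0,0,0],"turn": [0,0,0],"hand": 0},
    {"slide": [0,0,0],"turn": [0,0,0],"hand": 0}
  ]
}}

```text
clock: 15.18
eef_pos: [431.5, -296.0, 145.1]
tool_rot: [-3.14, 0.002, -0.353]
force: [0.1, 0.0, 0.3]
width: -0.1
```

```bash
python3 look.py s12 215 60 200 145 4;python3 - <<'E'
from h import *
a,_=get_image("top"); cv2.imwrite("pics/t12.png",a)
E
```

```text
[ 431.5 -296.   145.1] [0.07 0.02 0.28] [ 0.   -0.04  0.05]
tcp px [398.9 129.8] crop [736. 279.]
```

View pics/s12.png

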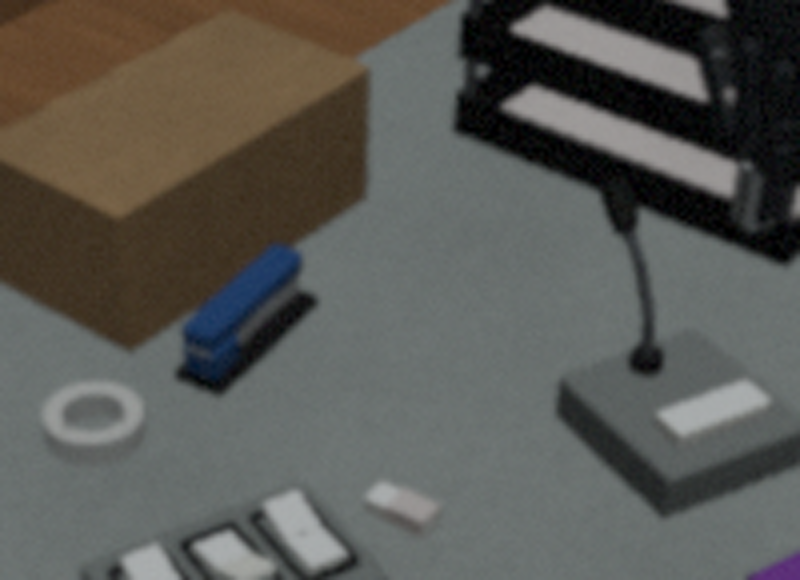

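View pics/t12.png

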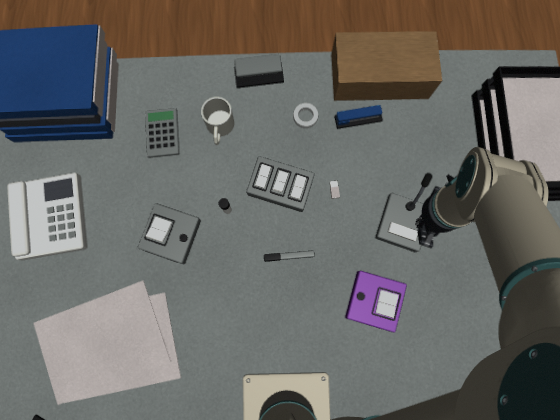

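```bash
python3 - <<'E'
from h import *
print(proj("top",[[431.5,-296,188],[431.5,-296,145],[431.5,-296,260]]))
print(proj("side",[[431.5,-296,188]]))
E
```

```text
[[419.37862659 223.60078362]
 [413.55268147 226.57438605]
 [430.3225785  218.00659335]]
[[401.95606674 113.82770528]]
```

Request:
{"op": "play_rows", "data": {
  "targets": [
    {"slide": [2,1,30],"turn": [0,0,0],"hand": 0},
    {"slide": [0,0,30],"turn": [0,0,0],"hand": 0},
    {"slide": [0,0,30],"turn": [0,0,0],"hand": 0},
    {"slide": [0,0,20],"turn": [0,0,0],"hand": 0},
    {"slide": [0,0,0],"turn": [0,0,0],"hand": 0}
  ]
}}

```text
clock: 15.9
eef_pos: [433.5, -296.5, 34.6]
tool_rot: [-3.14, 0.003, -0.35]
force: [-0.8, -0.3, 0.4]
width: -0.1
```

```bash
python3 look.py s13 335 95 110 95 6;python3 - <<'E'
from h import *
d=np.load("pics/s13.npy"); p0=np.array([433.8,-297.8])
for v in range(138,166,1):
  r=[]
  for u in range(380,412,2):
    X=dep("side",(u,v),d);q=X[:2]-p0;r.append((round(q@[.941,-.339]),round(q@[.339,.941]),round(X[2])) if X[2]>30 else 0)
  print(v,r)
E
```

```text
[ 433.5 -296.5   34.6] [-0.83 -0.31  0.35] [-0.03  0.01  0.07]
tcp px [391.2 166.7] crop [337. 430.]
138 [0, 0, 0, 0, 0, (11, 11, 117), (6, 10, 120), (3, 5, 120), (-7, 9, 128), (-15, 11, 133), (-11, 1, 127), (-13, -4, 127), (-18, -5, 129), (-39, 11, 148), (-46, 12, 152), (-51, 11, 155)]
139 [0, 0, 0, 0, 0, (12, 9, 113), (2, 12, 120), (0, 8, 120), (-9, 10, 126), (-16, 11, 131), (-16, 5, 129), (-20, 3, 131), (-32, 9, 140), (-39, 10, 145), (-46, 11, 149), (-51, 10, 152)]
140 [0, 0, 0, 0, 0, 0, (3, 11, 117), (-2, 9, 119), (-8, 9, 123), (-14, 9, 126), (-16, 5, 126), (-30, 13, 138), (-34, 10, 138), (-41, 11, 143), (-45, 9, 145), (-53, 12, 151)]
141 [0, 0, 0, 0, 0, 0, (1, 12, 115), (0, 7, 114), (-12, 12, 123), (-15, 9, 124), (-21, 9, 127), (-28, 10, 132), (-36, 11, 137), (-39, 9, 139), (-47, 11, 144), (-50, 7, 145)]
142 [0, 0, 0, 0, 0, 0, (2, 10, 111), (-4, 11, 115), (-12, 12, 120), (-17, 11, 123), (-23, 10, 126), (-29, 11, 131), (-36, 11, 135), (-41, 10, 138), (-48, 11, 142), (-37, -7, 129)]
143 [0, 0, 0, (84, -49, 35), (81, -53, 37), 0, (2, 10, 108), (-4, 9, 111), (-12, 11, 117), (-17, 10
[... 3888 characters left out ...]
5, 28, 53), (4, 23, 51), (1, 19, 52), (0, 13, 50), (-4, 10, 52), (-6, 6, 52), (-8, 1, 51), (-11, -2, 52), (-14, -6, 53), (-15, -12, 50), (-15, -18, 48), (-18, -22, 49), (-16, -31, 44), (-12, -42, 37), (-16, -45, 38)]
164 [(5, 35, 53), (4, 28, 50), (0, 25, 52), (-2, 21, 52), (-1, 14, 49), (-6, 12, 51), (-11, 10, 54), (-12, 5, 52), (-11, -3, 48), (-16, -5, 51), (-13, -15, 45), (-18, -17, 47), (-14, -27, 41), (-17, -30, 42), (-15, -39, 37), (-18, -43, 37)]
165 [(4, 35, 50), (-2, 33, 53), (-2, 27, 51), (-4, 23, 51), (-8, 20, 52), (-10, 15, 52), (-13, 12, 52), (-15, 7, 52), (-15, 0, 49), (-14, -8, 45), (-15, -13, 44), (-15, -20, 41), (-14, -28, 38), (-18, -31, 39), (-19, -37, 37), (-20, -43, 35)]
```

View pics/s13.png

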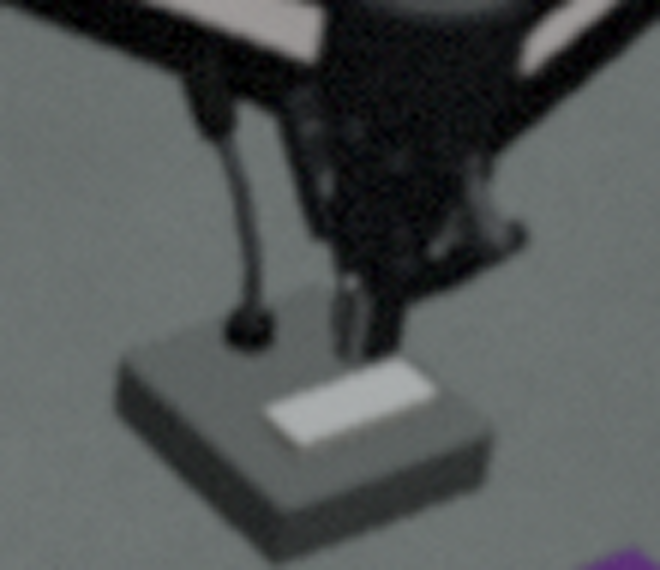

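The tip is over the middle of the bar, roughly 24 mm above it, and well clear of the gooseneck. I'll descend now.

Request:
{"op": "play_rows", "data": {
  "targets": [
    {"slide": [-2,0,6],"turn": [0,0,0],"hand": 0},
    {"slide": [0,0,6],"turn": [0,0,0],"hand": 0},
    {"slide": [0,0,6],"turn": [0,0,0],"hand": 0},
    {"slide": [0,0,3],"turn": [0,0,0],"hand": 0},
    {"slide": [0,0,0],"turn": [0,0,0],"hand": 0}
  ]
}}

```text
clock: 16.58
eef_pos: [431.8, -298.1, 14.7]
tool_rot: [-3.141, 0.0, -0.353]
force: [0.3, 0.1, 0.1]
width: -0.0
```

Request:
{"op": "play_rows", "data": {
  "targets": [
    {"slide": [0,0,1.5],"turn": [0,0,0],"hand": 0},
    {"slide": [0,0,1.5],"turn": [0,0,0],"hand": 0},
    {"slide": [0,0,0],"turn": [0,0,0],"hand": 0}
  ]
}}

```text
clock: 16.95
eef_pos: [432.1, -298.3, 12.1]
tool_rot: [3.141, -0.001, -0.353]
force: [0.1, -0.1, 2.1]
width: 0.1
```

Request:
{"op": "play_rows", "data": {
  "targets": [
    {"slide": [0,0,1.5],"turn": [0,0,0],"hand": 0},
    {"slide": [0,0,1.5],"turn": [0,0,0],"hand": 0},
    {"slide": [0,0,0],"turn": [0,0,0],"hand": 0}
  ]
}}

```text
clock: 17.32
eef_pos: [432.1, -298.3, 9.0]
tool_rot: [3.142, -0.0, -0.353]
force: [0.7, 0.3, 4.4]
width: 0.1
```

Request:
{"op": "play_rows", "data": {
  "targets": [
    {"slide": [0,0,1],"turn": [0,0,0],"hand": 0},
    {"slide": [0,0,1],"turn": [0,0,0],"hand": 0},
    {"slide": [0,0,0],"turn": [0,0,0],"hand": 0},
    {"slide": [0,0,0],"turn": [0,0,0],"hand": 0}
  ]
}}

```text
clock: 17.82
eef_pos: [432.1, -298.3, 7.0]
tool_rot: [3.142, -0.0, -0.353]
force: [-0.5, -0.6, 4.0]
width: -0.2
```

```bash
python3 look.py s14 335 95 110 95 6; python3 - <<'E'
from h import *
F=[]
d=np.load("pics/s14.npy"); p0=np.array([433.8,-297.8]); Z=[]
for v in range(150,180):
  for u in range(370,420):
    X=dep("side",(u,v),d);q=X[:2]-p0;a=q@[.941,-.339];b=q@[.339,.941]
    if abs(a+3)<7 and 16<abs(b)<31 and X[2]<60: Z.append(X[2])
print("bar z",np.median(Z),len(Z))
b,_=get_image("side"); cv2.imwrite("pics/s15.png",b); a,_=get_image("top"); cv2.imwrite("pics/t15.png",a); print(read_state()["force"])
cv2.imwrite("pics/s15c.png",cv2.resize(b[150:365,160:330],None,fx=3,fy=2.7,interpolation=2))
E
```

```text
[ 432.1 -298.3    7. ] [-0.52 -0.59  4.  ] [-0.05 -0.   -0.02]
tcp px [390.4 175.1] crop [332. 481.]
bar z 45.213551096454694 31
[0.14102333 0.14618648 5.3006607 ]
```

View pics/s14.png

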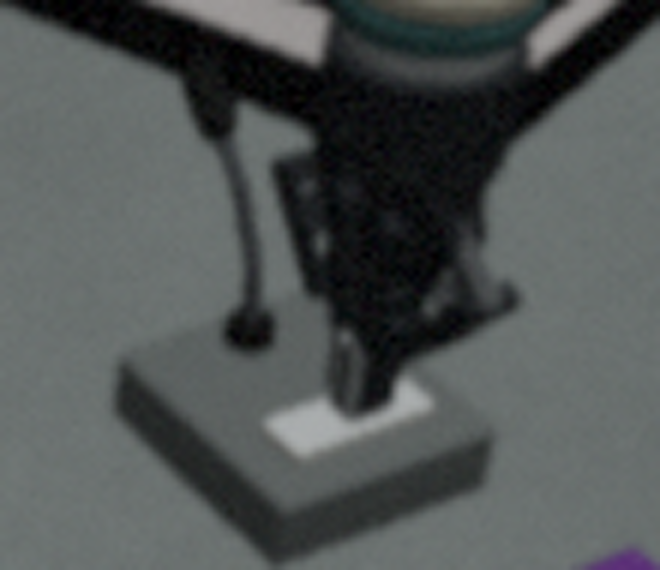

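View pics/s15c.png

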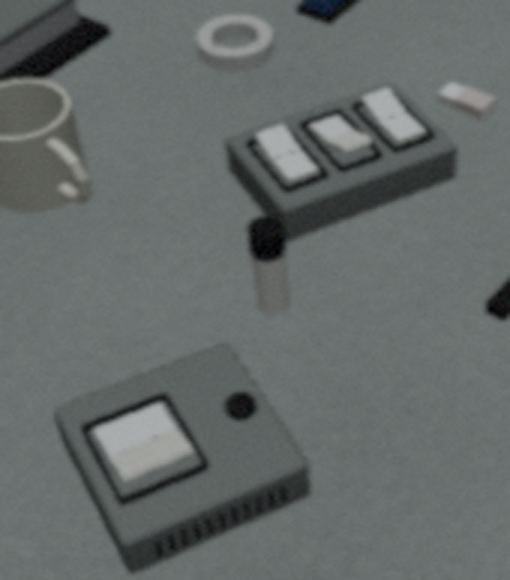

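View pics/t15.png

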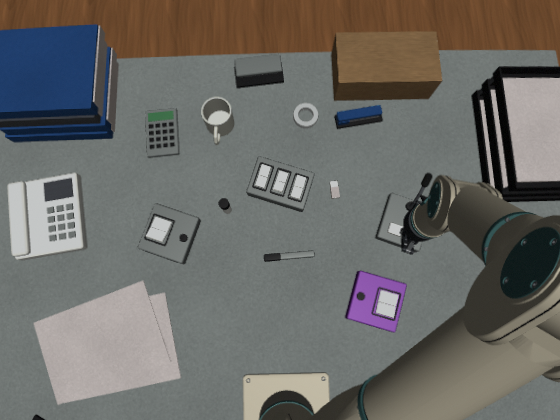

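The bar is down to z≈45 from 52, with 4–5 N on the tool. Both rockers are over, the outer ones are off, and nothing else has moved. Handing in.

```bash
python3 - <<'E'
from cell import *
print(read_state()["force"]); print(finish_job())
E
```

```text
[0.14102333 0.14618648 5.3006607 ]
the job is handed in; nothing more can be done
None
```

I tipped the amplifier's rocker, then the middle zone rocker, then pressed the talk bar. I handed the job in at about 18 s with the bar still held down.

**Last checks:**
- **Rockers:** the pictures show the amplifier's rocker over (about 0.4 rad by depth). The middle zone rocker is over by its appearance in the side view, and the two outer rockers still look off.
- **Talk bar:** its top is at about 45 mm instead of 52 mm, so roughly 6–7 mm of its 8 mm travel. The force on the tool read 4–5 N.
- **Everything else:** no unit or bystander in the pictures shows visible movement. The highest force I read was 9.7 N, on the amplifier.

**What disagreed:** the fingertips sat about 43 mm higher than the reported TCP height, while the reported x and y matched. At a reported height of 51.5 mm, which should have been contact, I read no force. I went by the camera depth and the force readings instead, and contact came at a real height of about 60 mm on the rockers and 52 mm on the bar. I found no cause for the offset.

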